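# Release and bank the sampling tube

## Robot

A 6-joint arm with a two-finger parallel gripper is mounted at the origin on the work surface. World frame = base frame: x ahead of the robot, y to its left, z up, the work surface at z = 0. Lengths are in m, angles in rad, forces in N, time in s.
With the tool pointing down it reaches from about 0.25 to 0.775 m from the base axis. Payload 8.9 kg.
Tool frame: the origin (TCP) lies on the front face of the gripper's body, between the roots of the fingers; the fingertips stand env.tcp_to_tips ahead of it and the grasp point (between the pads) lies 54 mm ahead of it (env.tcp_to_tips is the distance from the TCP to the fingertips, in m); z points along the fingers, y is the line along which they close (so a half turn about z gives the same grasp; the last joint's range is limited). The gripper opens to 85 mm and grips with 20 to 120 N. Pads are 22 mm wide; open, the fingers measure 114 mm over their backs; the gripper's body (76 mm by 85 mm) begins 54 mm behind the grasp point. The pads swing forward as they close: fully open they stand 13 mm farther back than shut.
Start: joints at [1.097, 0.291, -0.153, 1.127, 0, 1.431], TCP at [0.172, 0.496, 0.304] pointing down, gripper open.
Joint ranges: [-2.52, 2.52], [-0.91, 1.74], [-1.3, 1.37], [-1.96, 2.02], [-1.52, 1.47], [-3.14, 3.14]. Speed limits (rad/s): [2.22, 2.22, 2.79, 3.14, 3.14, 3.14].

## Interface

Orientations are given as a unit quaternion [x, y, z, w].
In Python, from bench import env gives the robot as it stands.
- The arm moves only by the tool step_arm, never from a script. Its argument "deltas" is text: rows parted by semicolons, each of 5 numbers parted by spaces: the closure, from -1 (fully open) to 1 (shut), so that 0 is half open, then the shift along the tool's x, y, z in m, then the turn about the tool's z in degrees. In form: claw x y z turn; .... A call has 1 to 12 rows; each row shifts and turns the commanded pose from where the row before left it, along the tool's axes as they then stand; what a row does not reach is not made up. A row lasts 1/10 s, in which the tool goes at most 50 mm and 8.59 degrees, less where a joint would pass 70% of its speed; a pose out of reach is approached as far as the arm can. A call with a gripper value outside its range is refused whole. The fingers move at their own pace and stop on an object; the grip force is fixed at half the most. Time passes only in rows, so rows that do not move let the fingers close. It gives the time, the measured TCP pose, the force, the opening and the grip force at its end, in the units of the state.
- env.get_obs(): the state, without advancing time (a new reading comes with each control period).
- env.capture(name): name is "scene" or "top" or "wrist"; returns the picture (480x640x3 uint8, blue, green, red); there is no depth.
- env.camera_params(name): a dict with "camera_matrix" (3x3 intrinsics, pixels), "rvec" (rotation vector, rad) and "tvec" (3), from world to camera coordinates, as OpenCV has them; the wrist camera has in their place "T_tool_cam" (4x4, takes a point from camera to tool coordinates, whose origin is the TCP and whose axes are the flange's). Camera axes: x right, y down, z forward; pixel columns grow to the right and rows downward; lengths in m; the calibration is good to about 2 mm. A picture is of the moment at which its call begins: read the wrist's pose just before it. camera_params takes no time and is no camera call.
- env.close_job(): hands the job in; it is judged then, once.
The state is a dict: "t": time; "joint_positions": joint angles; "qd": joint speeds; "joint_efforts": joint torques, N m; "ee_pos": TCP position; "tcp_rot": TCP orientation; "force": force on the tool from outside, world axes, zero at the start; "ft_torque": the same for the moment, N m; "grip_width": finger opening in m; "gripper_force": force on a finger pad.
Only numpy, scipy, OpenCV 4.12 (cv2) and the standard library are available. Lean on these libraries where they do the work, as an engineer would, in place of code of your own. Each camera call takes 0.05 s, during which the arm holds its last target. There are 200 camera calls.

## Task

The yellow air sampler has finished, and its steel sampling tube must be taken off as evidence. Slide the orange forked key in between the steel yoke and the blue collet ring until it goes firm, without forcing it, so that it wedges the ring right down; leave it there and draw the tube gently straight up out of the fitting, never wrenching it. Carry the tube to the white stand, lower it upright to the bottom of the well before letting go, and leave the torch, the spray bottle and the powder jar alone.

Things in the scene. Friction and masses are not known exactly. Their poses are not given: they have to be found in the camera images.
- sampler: Yellow air sampler fixed to the table, a push-fit port on top. Origin: on the table top, below the port's vertical axis; z up; +x is the way the key is slid in. Case x -55..115, y -70..70, top at z 60; on it a grey block x -25..25, y -31..31, top z 97 mm. Push the key with 18 N at most, pull the tube with 20 N at most.
- yoke_mid (a point): On the port's axis, level with the underside of the steel yoke's lips (z 121). Yoke: two cheeks, x -20..20, inner faces y +-22.5, outer +-28, top z 127; each has a lip 6 thick pointing in to y +-13. The key enters from -x, flat under the lips and over the blue ring. The ring's seat is set by hand: its top at rest is anywhere from 7.5 to 13 mm below the lips. Axes as sampler.
- collet (a joint): How far the blue collet ring (outer diameter 38, hole 21, 6 thick) is pressed down from its own rest height, m: 0 up, 0.003 firmly at its bottom stop. Spring: 2.5 N at the top, 4 N at the bottom. The ring works the teeth that hold the tube; they let it go only in the last 0.7 mm of the ring's travel. If the tube will not come, push the key in a little more.
- bore_floor (a point): Floor of the port's bore (z 64, bore diameter 20) on its axis; the tube's foot stands on it. A rubber seal grips the lowest part of the tube with about 3 N until it has risen about 12 mm; the foot is clear of the yoke when it has risen 63 mm.
- tube_mid (a point): Middle of the rigid steel sampling tube with a red top end: diameter 12, length 125 mm, about 60 g, standing upright in the port, its top at z 189. z axis along the tube, up. A retaining bead of diameter 18 lies 18..24 mm above its foot. Grip it above the yoke.
- tube_foot (a point): Centre of the tube's flat lower end, 62.5 mm below tube_mid along the tube.
- key_grip (a point): Middle of the upright grip fin of the orange plastic release key, the place to pinch: fin 30 long (key x), 14 thick (key y), top 52 above the key's underside, this point 36 above it. The plate under the fin is 24 wide, 18 thick. Key x points from the fin to the fork, z up. It lies flat on the table, about 80 g.
- key_tip (a point): Midway between the prong tips, 142 mm ahead of key_grip and 16 above the key's underside. Prongs 62 long, 8 wide, 24 apart inside, 40 over all; top flat, 18 above the underside; beneath they taper evenly from 4 thick at the tips to 18 thick 54 mm behind. Slid in level, top against the lips, they wedge the ring down (push about 7 N), go firm when it bottoms, tips at sampler x 10..39, and stay put.
- stand: White fixed block 70 x 70, 55 mm high (foot plate 90 x 90, 6 high), with a round well of 22 mm diameter, 45 deep, from the top. Origin: centre of its underside.
- well (a point): Centre of the well's floor, 10 mm above the table; the well's mouth is 45 mm above this.
- torch: Black torch standing on end, diameter 34, 125 mm high. To be left alone. Origin: centre of its underside.
- sprayer: Small clear spray bottle, diameter 32, 120 mm high. To be left alone. Origin: centre of its underside.
- powder_jar: Low jar of fingerprint powder with a white lid, diameter 56, 42 mm high. To be left alone. Origin: centre of its underside.

How it is judged:
On the way, in this order (a step that is already met when the one before it is completed fails the run):
1. the key is under the yoke and holds the collet ring down (x of key_tip in the frame of sampler above 0.005 m and value of joint collet above 0.002 m), for 0.2 s.
2. the tube is drawn up out of the teeth while the key holds the ring down (all of step 1 and z of tube_foot in the frame of sampler above 0.085 m), for 0.1 s.
3. the tube is at the bottom of the well, still held by the fingers (horizontal distance between tube_foot and well below 0.009 m and z of tube_foot in the frame of well below 0.006 m and angle between tube_mid's own z axis and vertical below 0.35 rad and contact force between the fingers and tube above 1 N), for 0.1 s.
At the end, for the whole second after the job is handed in: The tube stands in the stand's well, its foot within 6 mm of the floor and 9 mm of the centre, leaning less than 0.35 rad, at rest; the key is still under the yoke (tips at least 5 mm past the port's axis) with the collet ring pressed down more than 2 mm (all of step 1 and horizontal distance between tube_foot and well below 0.009 m and z of tube_foot in the frame of well below 0.006 m and angle between tube_mid's own z axis and vertical below 0.35 rad and linear speed of tube below 0.02 m/s); the robot touches nothing.
It fails at once if the key is forced (over 36 N on the ring and yoke together) (contact force between key and sampler above 36 N).
It fails at once if the tube is wrenched against the fitting (over 35 N) (contact force between tube and sampler above 35 N).
It fails at once if the hand presses on the sampler itself (over 50 N) (contact force between any of the fingers, the arm and sampler above 50 N).
It fails at once if a bystander object is knocked or moved (over 20 mm) (distance of any of torch, sprayer, powder_jar from where it was at the start of the episode above 0.02 m).
It also fails if it takes over 72 s, if anything falls off the work surface, if the arm or the gripper's body presses on something with over 40 N, if the wrist force passes 120 N, or if a joint passes its speed limit or range.

## Working session

There is one attempt and no reset: what is moved stays moved. The work goes in short steps, Python scripts to look and compute and a tool call to move; the robot and the scene stay as the last step left them, time stands still between calls to the robot, and variables do not carry over. Pictures are saved under pics/ and viewed, at most 10 in all, crops included, and the job is handed in when it is done.

Besides the shell and the picture viewer there is one more tool, called after "Call:" as a command line: name --argument value ..., lists and objects as JSON in quotes. step_arm: Moves the arm, as the interface text tells. Its arguments: {"type":"object","properties":{"deltas":{"type":"string"}},"required":["deltas"]}

```bash
mkdir -p pics; ls; python3 - <<'E'
from bench import env
import cv2
o=env.get_obs();print(o['t'],o['ee_pos'],o['tcp_rot'],env.tcp_to_tips,o['grip_width'])
for n in('scene','top'):
    cv2.imwrite(f'pics/{n}0.png',env.capture(n))
    p=env.camera_params(n);print(n,p)
print(env.camera_params('wrist'))
E
```

```text
pics
0.0 [0.17232444 0.49553463 0.30332024] [ 1.66621517e-01  9.86020698e-01 -6.45368638e-04 -1.89867890e-04] 0.0726 0.0854062104406771
scene {'camera_matrix': array([[623.85864673,   0.        , 318.02404497],
       [  0.        , 623.85864673, 232.74409526],
       [  0.        ,   0.        ,   1.        ]]), 'rvec': array([ 1.71851224,  1.64303804, -0.76570949]), 'tvec': array([-0.03402512, -0.28603196,  1.58280762])}
top {'camera_matrix': array([[560.52315964,   0.        , 317.76199802],
       [  0.        , 560.52315964, 243.40882448],
       [  0.        ,   0.        ,   1.        ]]), 'rvec': array([ 2.15520247, -2.02651268,  0.23042337]), 'tvec': array([-0.02113507,  0.58974098,  0.9580964 ])}
{'camera_matrix': array([[428.09214261,   0.        , 319.46919105],
       [  0.        , 428.09214261, 248.13392676],
       [  0.        ,   0.        ,   1.        ]]), 'T_tool_cam': array([[ 4.15763733e-04, -9.46005446e-01, -3.24150464e-01,
         8.33886890e-02],
       [ 9.99999491e-01,  9.54370071e-05,  1.00410034e-03,
         1.47364693e-04],
       [-9.18948444e-04, -3.24150717e-01,  9.46005004e-01,
        -7.07377055e-02],
       [ 0.00000000e+00,  0.00000000e+00,  0.00000000e+00,
         1.00000000e+00]])}
```

View pics/top0.png

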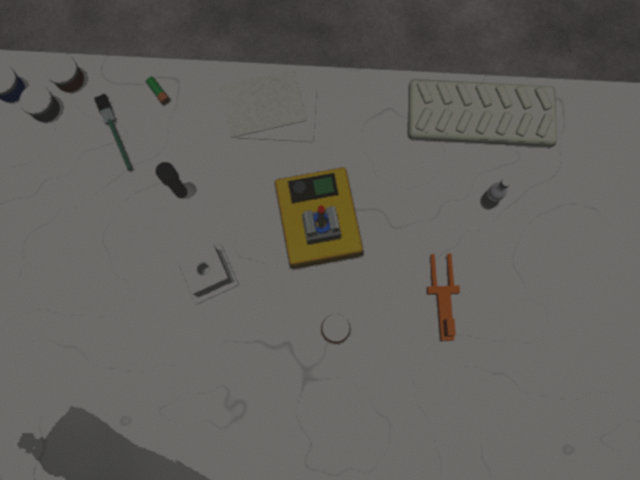

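View pics/scene0.png

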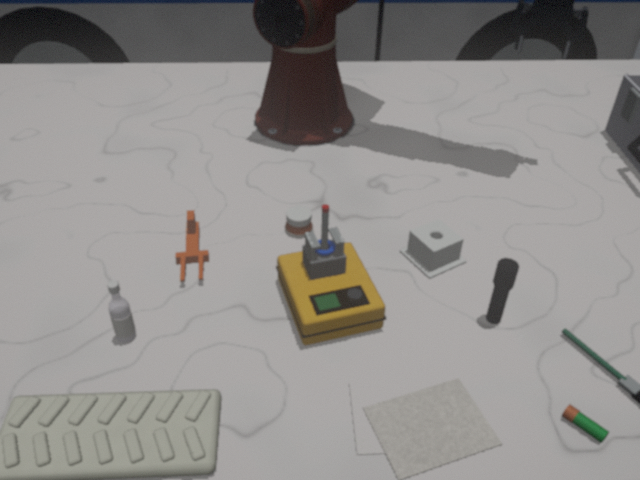

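The top view shows the key near (445,300), the sampler's port at (321,220), the stand at (207,270), the jar at (336,328), the torch base at (185,190) and the bottle at (490,200). I'll enlarge it for accurate pixels.

```bash
cat > h.py <<'E'
import numpy as np,cv2
from scipy.spatial.transform import Rotation as R
from bench import env
def cam(n,o=None):
    p=env.camera_params(n)
    if n=='wrist':
        T=np.eye(4);T[:3,:3]=R.from_quat(o['tcp_rot']).as_matrix();T[:3,3]=o['ee_pos']
        W=np.linalg.inv(T@p['T_tool_cam']);return p['camera_matrix'],W[:3,:3],W[:3,3]
    return p['camera_matrix'],cv2.Rodrigues(p['rvec'])[0],p['tvec']
def back(c,uv,z):
    K,r,t=c;uv=np.atleast_2d(uv).astype(float)
    d=np.c_[uv,np.ones(len(uv))]@np.linalg.inv(K).T@r
    C=-r.T@t;return C+d*((z-C[2])/d[:,2])[:,None]
def proj(c,P):
    K,r,t=c;q=(np.atleast_2d(P)@r.T+t)@K.T;return q[:,:2]/q[:,2:]
E
python3 - <<'E'
import cv2,numpy as np
im=cv2.imread('pics/top0.png')
im=np.clip(im.astype(float)*1.8,0,255).astype(np.uint8)
a=cv2.resize(im[160:350,260:370],None,fx=3.1,fy=3.1,interpolation=cv2.INTER_CUBIC)
b=cv2.resize(im[160:350,400:500],None,fx=3.1,fy=3.1,interpolation=cv2.INTER_CUBIC)
c=np.hstack([a,b]);print(c.shape)
cv2.imwrite('pics/crop1.png',c)
E
```

```text
(589, 651, 3)
```

View pics/crop1.png

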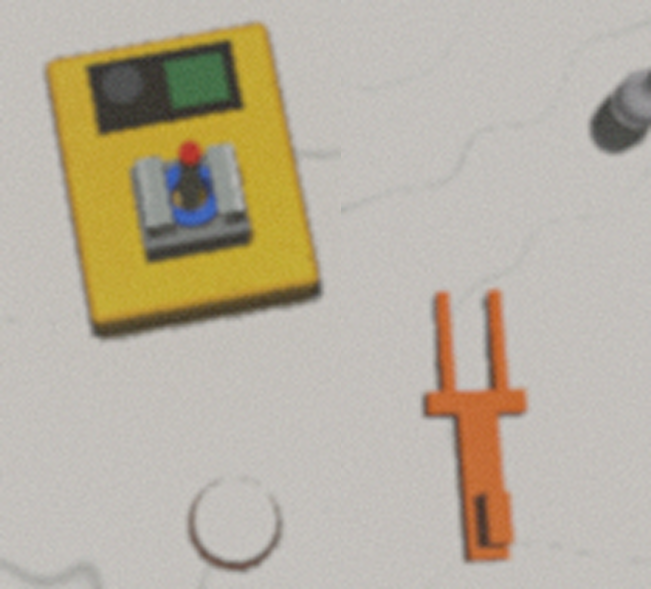

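The crop shows the case-top corners at (48,62), (264,24), (320,286) and (95,322). The prong tips are at (442,292) and (493,291), the fin top spans about (487..511, 492..545), and the tube's red top is at (190,153).

```bash
python3 - <<'E'
from h import *
c=cam('top');s=cam('scene')
a=lambda p:np.array(p)/3.1+[260,160]
b=lambda p:(np.array(p)-[341,0])/3.1+[400,160]
S=back(c,a([[48,62],[264,24],[320,286],[95,322]]),.06)
print('case',S.round(4).tolist(),np.linalg.norm(np.roll(S,-1,0)-S,axis=1).round(4))
f=((S[0]+S[1])/2-(S[2]+S[3])/2)[:2];yaw=np.arctan2(f[1],f[0]);y2=(S[0]-S[1]+S[3]-S[2])[:2];yaw2=np.arctan2(y2[1],y2[0])-np.pi/2
print('yaw',np.degrees([yaw,yaw2]))
u=np.array([np.cos(yaw2),np.sin(yaw2)])
print('port',S.mean(0)[:2]-.03*u)
print('tube top',back(c,a([190,152]),.189), 'scene',back(s,[325,208],.189))
T=back(c,b([[442,292],[493,291]]),.018);F=back(c,b([[487,492],[511,492],[487,545],[511,545]]),.052)
print('tips',T.round(4).tolist());print('fin',F.round(4).tolist(),F.mean(0))
d=(T.mean(0)-F.mean(0));print('len',np.linalg.norm(d[:2]),np.degrees(np.arctan2(d[1],d[0])))
print('scene tips', back(s,[[183,279],[201,278]],.01).round(4).tolist())
print('stand',back(c,[[203,269]],.055),'scene',back(s,[436,235],.055))
print('jar',back(c,[336,327],.042),'torch base',back(c,[182,194],0),back(s,[495,320],0),'spr',back(c,[490,204],0),back(s,[124,338],0))
E
```

```text
case [[0.7109, 0.1033, 0.06], [0.7435, -0.0276, 0.06], [0.5804, -0.0692, 0.06], [0.5506, 0.0626, 0.06]] [0.1349 0.1683 0.1352 0.1654]
yaw [14.28363991 13.38162896]
port [0.61714797 0.01031741]
tube top [[0.61957442 0.01045229 0.189     ]] scene [[0.62485525 0.00956776 0.189     ]]
tips [[0.5942, -0.2045, 0.018], [0.5967, -0.2359, 0.018]]
fin [[0.4688, -0.226, 0.052], [0.4697, -0.2399, 0.052], [0.4383, -0.2263, 0.052], [0.4391, -0.2401, 0.052]] [ 0.45397375 -0.23304444  0.052     ]
len 0.14205851883954707 5.185093002574189
scene tips [[0.5884, -0.2372, 0.01], [0.587, -0.2055, 0.01]]
stand [[0.53210058 0.223321   0.055     ]] scene [[0.53529857 0.22209321 0.055     ]]
jar [[ 0.44250563 -0.02705887  0.042     ]] torch base [[0.69135066 0.29459181 0.        ]] [[6.98080905e-01 2.97972786e-01 1.11022302e-16]] spr [[ 0.70744922 -0.32017728  0.        ]] [[ 7.14222615e-01 -3.18943921e-01 -1.11022302e-16]]
```

Call:
step_arm --deltas "-1 0 0 0 -8.1; -1 0 0 0 -8.1; -1 0 0 0 -8.2; -1 -0.012 -0.042 0 0; -1 -0.012 -0.042 0 0; -1 -0.012 -0.042 0 0; -1 -0.012 -0.042 0 0; -1 -0.012 -0.042 0 0; -1 -0.012 -0.042 0 0; -1 -0.012 -0.042 0 0; -1 -0.012 -0.042 0 0; -1 -0.012 -0.042 0 0"

```text
t: 1.3
ee_pos: [0.3145, 0.1276, 0.3039]
tcp_rot: [-0.046, 0.999, 0.0, 0.0]
force: [0.7, -0.4, 0.8]
grip_width: 0.0856
gripper_force: 0.0
```

Call:
step_arm --deltas "-1 -0.012 -0.042 0 0; -1 -0.012 -0.042 0 0; -1 -0.012 -0.042 0 0; -1 -0.012 -0.042 0 0; -1 -0.012 -0.042 0 0; -1 -0.012 -0.042 0 0; -1 -0.012 -0.042 0.04 0; -1 -0.012 -0.042 0.04 0; -1 0 0 0.02 0; -1 0 0 0 0"

```text
t: 2.3
ee_pos: [0.434, -0.1837, 0.2136]
tcp_rot: [-0.045, 0.999, 0.002, -0.002]
force: [-0.3, 0.8, 0.5]
grip_width: 0.0853
gripper_force: 0.0
```

```bash
python3 - <<'E'
from h import *
o=env.get_obs();im=env.capture('wrist');c=cam('wrist',o)
print(o['ee_pos'],o['tcp_rot'])
im=np.clip(im.astype(float)*1.8,0,255).astype(np.uint8)
cv2.imwrite('pics/w1.png',im)
k=np.array([.454,-.233]);u=np.array([np.cos(.0905),np.sin(.0905)]);v=np.array([-u[1],u[0]])
for n,a,b,z in(('tipL',.142,16,.018),('tipR',.142,-16,.018),('finFL',.015,7,.052),('finRR',-.015,-7,.052)):
    print(n,proj(c,[*(k+a*u+b*.001*v),z]))
E
```

```text
[ 0.43400235 -0.18373685  0.21355639] [-0.04472378  0.99899488  0.00170501 -0.0024712 ]
tipL [[272.95637799 433.36443221]]
tipR [[231.34308236 433.52614334]]
finFL [[244.85972778 303.42350543]]
finRR [[217.63770334 256.3612538 ]]
```

View pics/w1.png

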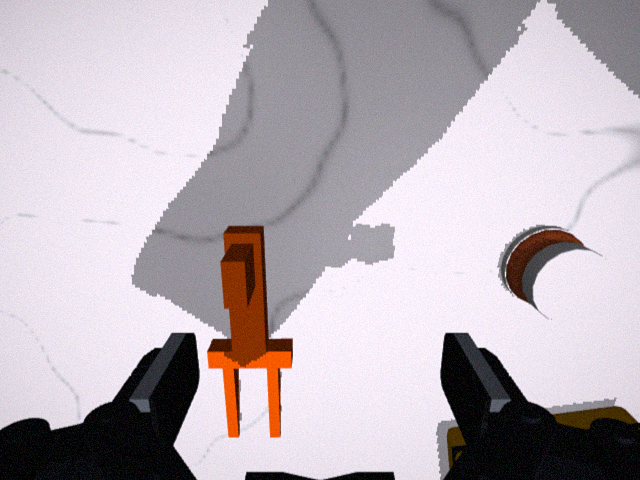

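The wrist view shows the tips at (233,436) and (275,436) and the fin top at about (222..248, 262..308). That agrees with the prediction to within about 2 mm, so I'm going to (0.456, -0.2315).

Call:
step_arm --deltas "-1 -0.009 -0.025 0 0; -1 -0.0086 -0.0248 0 0; -1 0 0 0.03 0; -1 0 0 0.03 0; -1 0 0 0.03 0; -1 0 0 0.015 0; -1 0 0 0 0; -1 0 0 0 0"

```text
t: 3.15
ee_pos: [0.4584, -0.2318, 0.1129]
tcp_rot: [-0.046, 0.999, -0.0, 0.001]
force: [0.6, 0.3, -0.2]
grip_width: 0.0855
gripper_force: 0.0
```

Call:
step_arm --deltas "-1 0.002 0 0.017 0; -1 0 0 0 0; 1 0 0 0 0; 1 0 0 0 0; 1 0 0 0 0; 1 0 0 0 0; 1 0 0 0 0; 1 0 0 0 0; 1 0 0 0 0; 1 0 0 0 0"

```text
t: 4.15
ee_pos: [0.4559, -0.2322, 0.0947]
tcp_rot: [-0.046, 0.999, -0.0, 0.0]
force: [0.1, 1.2, 5.6]
grip_width: 0.0128
gripper_force: 59.1
```

Call:
step_arm --deltas "1 0 0 -0.034 0; 1 0 0 -0.034 0; 1 0 0 -0.034 -4.4; 1 0 0 0 -4.4; 1 -0.0025 0.033 0 0; 1 -0.0025 0.033 0 0; 1 -0.0025 0.033 0 0; 1 -0.0025 0.033 0 0; 1 -0.0025 0.033 0 0; 1 -0.0025 0.031 0 0; 1 0 0 0 0; 1 0 0 0 0"

```text
t: 5.35
ee_pos: [0.4228, -0.0379, 0.1964]
tcp_rot: [-0.123, 0.992, -0.0, 0.0]
force: [-0.3, -0.2, 0.0]
grip_width: 0.013
gripper_force: 58.8
```

```bash
python3 - <<'E'
from h import *
o=env.get_obs();im=env.capture('wrist');print(o['ee_pos'],o['tcp_rot'],o['force'])
t=env.capture('top');s=env.capture('scene')
np.savez('w2.npz',p=o['ee_pos'],q=o['tcp_rot'])
im=np.clip(im.astype(float)*1.8,0,255).astype(np.uint8)
cv2.imwrite('pics/w2.png',im)
br=lambda a:np.clip(a.astype(float)*1.8,0,255).astype(np.uint8)
cv2.imwrite('pics/ts2.png',np.hstack([cv2.resize(br(t)[170:350,260:380],None,fx=3.2,fy=3.2,interpolation=cv2.INTER_CUBIC),cv2.resize(br(s)[160:304,250:378],None,fx=4/1.25*1.0*1.0,fy=4,interpolation=cv2.INTER_CUBIC)]))
E
```

```text
[ 0.42279147 -0.03791063  0.19640104] [-1.22857714e-01  9.92424283e-01 -1.56846551e-04  1.13349369e-05] [-0.3032177  -0.16421982  0.01632155]
```

View pics/w2.png

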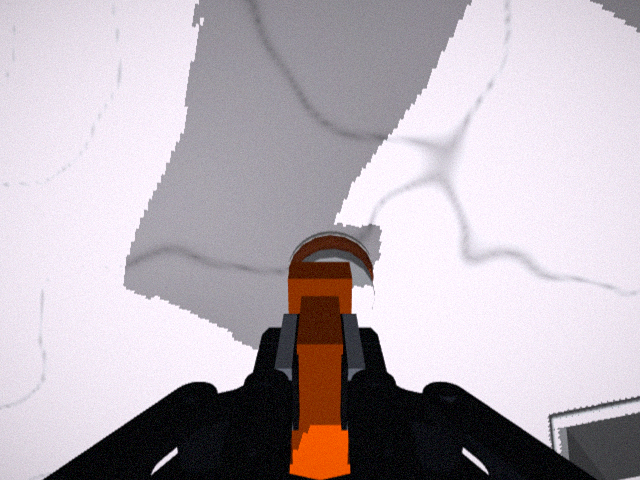

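View pics/ts2.png

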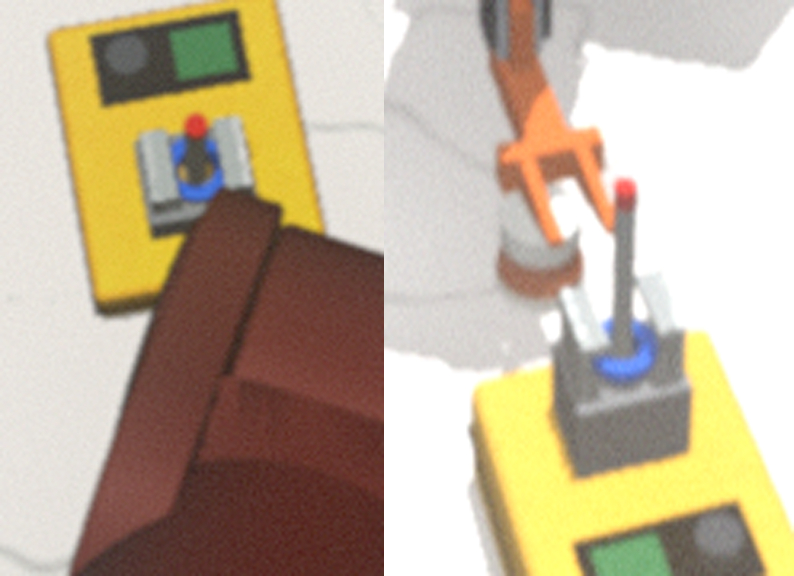

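The scene crop shows the key level, its tips at crop (557,240) and (611,228), just short of the yoke. I'll refine the sampler's yaw and lateral position by mask fits, and overlay the model for comparison.

```bash
cat > fit.py <<'E'
from h import *
from scipy.optimize import minimize
c=cam('top');s=cam('scene')
def mask(im):
    h=cv2.cvtColor(im,cv2.COLOR_BGR2HSV);return h
def pose2w(p,P):
    P=np.atleast_2d(P)/1000.;a=p[2];m=np.array([[np.cos(a),-np.sin(a)],[np.sin(a),np.cos(a)]])
    return np.c_[P[:,:2]@m.T+p[:2],P[:,2]]
im=cv2.imread('pics/top0.png');h=mask(im)
y=((h[...,0]>18)&(h[...,0]<32)&(h[...,1]>150)&(h[...,2]>95)).astype(np.uint8)
n,l,st,_=cv2.connectedComponentsWithStats(y);k=1+np.argmax(st[1:,4]);cn=max(cv2.findContours((l==k).astype(np.uint8),0,2)[0],key=cv2.contourArea)
B=cv2.boxPoints(cv2.minAreaRect(cn));S=back(c,B,.06)
print(B.round(1).tolist(),S.round(4).tolist(),np.linalg.norm(np.roll(S,-1,0)-S,axis=1))
for i in range(2):
    d=S[(i+1)%4]-S[i];print(np.degrees(np.arctan2(d[1],d[0])))
print('centre',S.mean(0))
for f,cc in(('top0',c),('scene0',s)):
    im=cv2.imread(f'pics/{f}.png').astype(int)
    r=(im[...,2]>90)&(im[...,1]<60)&(im[...,0]<60)
    a,b=((315,327),(200,225)) if f=='top0' else((318,332),(200,216))
    q=np.argwhere(r[b[0]:b[1],a[0]:a[1]])[:,::-1]+[a[0],b[0]]
    print(f,len(q),q.mean(0),q.min(0),q.max(0),back(cc,q.mean(0),.186))
E
python3 - <<'E'
from fit import *
p=[.6185,.0103,np.radians(14)]
o=env.get_obs();im=np.clip(env.capture('scene').astype(float)*1.8,0,255).astype(np.uint8)
x0,y0,w,hh,f=275,195,80,100,6
z=cv2.resize(im[y0:y0+hh,x0:x0+w],None,fx=f,fy=f,interpolation=cv2.INTER_CUBIC)
raw=z.copy()
def poly(P,col):
    q=((proj(s,P)-[x0,y0]+.5)*f).astype(int);cv2.polylines(z,[q.reshape(-1,1,2)],True,col,1)
for sg in(1,-1):
    poly(pose2w(p,[[-20,sg*13,127],[20,sg*13,127],[20,sg*28,127],[-20,sg*28,127]]),(0,255,0))
    poly(pose2w(p,[[20,sg*13,121],[20,sg*13,127],[20,sg*28,127],[20,sg*28,97],[20,sg*22.5,97],[20,sg*22.5,121]]),(255,0,255))
poly(pose2w(p,[[25,-31,60],[25,31,60],[25,31,97],[25,-31,97]]),(0,0,0))
R0=R.from_quat(o['tcp_rot']).as_matrix();yaw=np.arctan2(-R0[1,0],-R0[0,0]);print('tool yaw',np.degrees(yaw))
kp=[*o['ee_pos'][:2],yaw];zu=(o['ee_pos'][2]-.0947)*1000
for sg in(1,-1):poly(pose2w(kp,[[142,sg*12,zu+18],[142,sg*20,zu+18],[80,sg*20,zu+18],[80,sg*12,zu+18]]),(255,255,0))
cv2.imwrite('pics/ov.png',z if 0 else np.hstack([raw,z])[:,:960][:, :])
a=cv2.imread('pics/ov.png');cv2.imwrite('pics/ov.png',cv2.resize(a,(800,500)))
E
```

```text
[[275.1000061035156, 179.89999389648438], [346.79998779296875, 166.89999389648438], [361.8999938964844, 250.0], [290.20001220703125, 263.1000061035156]] [[0.711, 0.1041, 0.06], [0.7455, -0.0306, 0.06], [0.5845, -0.0666, 0.06], [0.552, 0.0635, 0.06]] [0.13907806 0.16492657 0.13416693 0.16408645]
-75.65868131789014
-167.39351528076213
centre [0.64825641 0.01759127 0.06      ]
top0 33 [320.75757576 208.42424242] [318 206] [324 211] [[0.62146984 0.01144541 0.186     ]]
scene0 1 [324. 207.] [324 207] [324 207] [[0.61817611 0.00845572 0.186     ]]
tool yaw 13.967809112827291
```

View pics/ov.png

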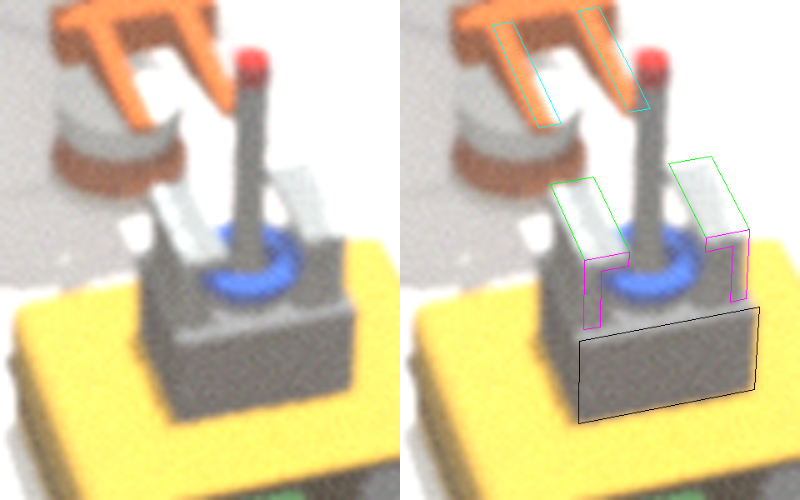

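The overlay, at about 2.4 px/mm, shows the real block offset -4 px and the real key -3 px from their models. They share that shift, so the lateral error is about 0.5–1 mm and yaw 14° fits. I'll shift -0.7 mm and advance.

Call:
step_arm --deltas "1 -0.015 -0.0007 0 0; 1 -0.015 0 0 0; 1 -0.005 0 0 0; 1 -0.005 0 0 0; 1 -0.005 0 0 0; 1 0 0 0 0"

```text
t: 6.15
ee_pos: [0.4669, -0.0282, 0.1963]
tcp_rot: [-0.122, 0.993, -0.0, 0.0]
force: [0.9, -0.2, -1.2]
grip_width: 0.013
gripper_force: 58.8
```

Call:
step_arm --deltas "1 -0.004 0 0 0; 1 -0.004 0 0 0; 1 0 0 0 0"

```text
t: 6.45
ee_pos: [0.4749, -0.0261, 0.1965]
tcp_rot: [-0.122, 0.993, -0.0, 0.0]
force: [-0.2, 0.1, -0.3]
grip_width: 0.0132
gripper_force: 58.8
```

Call:
step_arm --deltas "1 0 0 -0.0007 0; 1 0 0 0 0"

```text
t: 6.65
ee_pos: [0.4743, -0.0262, 0.1971]
tcp_rot: [-0.122, 0.993, -0.0, -0.0]
force: [0.2, 0.5, -0.8]
grip_width: 0.0129
gripper_force: 58.8
```

Call:
step_arm --deltas "1 0 0 -0.0006 0; 1 0 0 0 0"

```text
t: 6.85
ee_pos: [0.4743, -0.0262, 0.1977]
tcp_rot: [-0.122, 0.993, 0.0, -0.0]
force: [-0.0, 0.2, -0.1]
grip_width: 0.0131
gripper_force: 58.8
```

Call:
step_arm --deltas "1 0 0 -0.0005 0; 1 0 0 0 0"

```text
t: 7.05
ee_pos: [0.4744, -0.0262, 0.1981]
tcp_rot: [-0.122, 0.993, 0.0, -0.0]
force: [0.4, 0.0, -2.6]
grip_width: 0.0131
gripper_force: 58.6
```

Call:
step_arm --deltas "1 0 0 -0.0005 0; 1 0 0 0 0"

```text
t: 7.25
ee_pos: [0.4744, -0.0261, 0.1986]
tcp_rot: [-0.122, 0.993, 0.0, -0.0]
force: [1.2, 1.7, -3.6]
grip_width: 0.0128
gripper_force: 58.4
```

Call:
step_arm --deltas "1 0 0 0.0006 0; 1 -0.003 0 0 0; 1 -0.003 0 0 0; 1 0 0 0 0"

```text
t: 7.65
ee_pos: [0.4807, -0.0247, 0.1981]
tcp_rot: [-0.122, 0.993, -0.0, 0.0]
force: [1.6, -0.7, -1.6]
grip_width: 0.0132
gripper_force: 58.6
```

Call:
step_arm --deltas "1 -0.003 0 0 0; 1 -0.003 0 0 0; 1 0 0 0 0"

```text
t: 7.95
ee_pos: [0.4865, -0.0232, 0.1981]
tcp_rot: [-0.122, 0.993, 0.0, 0.0]
force: [1.4, 0.2, -2.9]
grip_width: 0.0131
gripper_force: 58.6
```

Call:
step_arm --deltas "1 -0.002 0 0 0; 1 -0.002 0 0 0; 1 0 0 0 0"

```text
t: 8.25
ee_pos: [0.4902, -0.0222, 0.198]
tcp_rot: [-0.122, 0.993, 0.0, 0.0]
force: [0.1, 0.1, -0.7]
grip_width: 0.0127
gripper_force: 58.6
```

Call:
step_arm --deltas "1 -0.002 0 0 0; 1 -0.002 0 0 0; 1 0 0 0 0"

```text
t: 8.55
ee_pos: [0.4941, -0.0213, 0.1981]
tcp_rot: [-0.122, 0.993, -0.0, 0.0]
force: [0.2, -0.1, -2.2]
grip_width: 0.013
gripper_force: 58.6
```

Call:
step_arm --deltas "1 -0.002 0 0 0; 1 -0.002 0 0 0; 1 0 0 0 0"

```text
t: 8.85
ee_pos: [0.498, -0.0203, 0.1981]
tcp_rot: [-0.122, 0.993, 0.0, 0.0]
force: [1.3, -0.5, -3.2]
grip_width: 0.013
gripper_force: 58.6
```

Call:
step_arm --deltas "1 -0.002 0 0 0; 1 -0.001 0 0 0; 1 0 0 0 0"

```text
t: 9.15
ee_pos: [0.5007, -0.0196, 0.198]
tcp_rot: [-0.122, 0.993, -0.0, 0.0]
force: [-0.3, -0.3, -1.5]
grip_width: 0.0131
gripper_force: 58.6
```

Call:
step_arm --deltas "1 -0.002 0 0 0; 1 -0.001 0 0 0; 1 0 0 0 0"

```text
t: 9.45
ee_pos: [0.5037, -0.0189, 0.1981]
tcp_rot: [-0.122, 0.993, -0.0, 0.0]
force: [-0.0, -0.1, -1.5]
grip_width: 0.0129
gripper_force: 58.6
```

Call:
step_arm --deltas "1 -0.002 0 0 0; 1 -0.001 0 0 0; 1 0 0 0 0"

```text
t: 9.75
ee_pos: [0.5063, -0.0181, 0.198]
tcp_rot: [-0.122, 0.993, 0.0, -0.0]
force: [-3.6, -1.3, -1.5]
grip_width: 0.013
gripper_force: 58.8
```

Call:
step_arm --deltas "1 -0.002 0 0 0; 1 -0.002 0 0 0; 1 0 0 0 0"

```text
t: 10.05
ee_pos: [0.5105, -0.0171, 0.198]
tcp_rot: [-0.122, 0.993, 0.0, 0.0]
force: [-3.5, -0.2, -0.8]
grip_width: 0.0128
gripper_force: 58.8
```

Call:
step_arm --deltas "1 -0.002 0 0 0; 1 -0.001 0 0 0; 1 0 0 0 0"

```text
t: 10.35
ee_pos: [0.5133, -0.0164, 0.198]
tcp_rot: [-0.122, 0.993, 0.0, -0.0]
force: [-3.4, 0.6, -1.7]
grip_width: 0.0132
gripper_force: 58.9
```

Call:
step_arm --deltas "1 -0.001 0 0 0; 1 -0.001 0 0 0; 1 0 0 0 0"

```text
t: 10.65
ee_pos: [0.5152, -0.0159, 0.198]
tcp_rot: [-0.122, 0.993, 0.0, -0.0]
force: [-3.6, -0.3, -1.1]
grip_width: 0.0134
gripper_force: 58.9
```

Call:
step_arm --deltas "1 -0.001 0 0 0; 1 0 0 0 0"

```text
t: 10.85
ee_pos: [0.5161, -0.0157, 0.198]
tcp_rot: [-0.122, 0.993, 0.0, -0.0]
force: [-4.4, -0.4, -2.2]
grip_width: 0.0129
gripper_force: 58.9
```

Call:
step_arm --deltas "1 -0.001 0 0 0; 1 0 0 0 0"

```text
t: 11.05
ee_pos: [0.517, -0.0155, 0.198]
tcp_rot: [-0.122, 0.993, 0.0, -0.0]
force: [-4.2, -0.8, -2.0]
grip_width: 0.0131
gripper_force: 58.9
```

Contact began near TCP x 0.505, so it should go firm around 0.516–0.520. I'm continuing in small steps.

Call:
step_arm --deltas "1 -0.0007 0 0 0; 1 0 0 0 0"

```text
t: 11.25
ee_pos: [0.5176, -0.0153, 0.198]
tcp_rot: [-0.122, 0.993, 0.0, -0.0]
force: [-5.6, -0.1, -0.9]
grip_width: 0.0134
gripper_force: 58.9
```

Call:
step_arm --deltas "1 -0.0007 0 0 0; 1 0 0 0 0"

```text
t: 11.45
ee_pos: [0.5181, -0.0152, 0.198]
tcp_rot: [-0.122, 0.993, -0.0, -0.0]
force: [-5.7, -0.3, -0.6]
grip_width: 0.0132
gripper_force: 59.0
```

Call:
step_arm --deltas "1 -0.0005 0 0 0; 1 0 0 0 0"

```text
t: 11.65
ee_pos: [0.5184, -0.0151, 0.198]
tcp_rot: [-0.122, 0.993, -0.0, -0.001]
force: [-7.5, -0.5, 1.1]
grip_width: 0.0135
gripper_force: 59.1
```

Call:
step_arm --deltas "1 -0.0005 0 0 0; 1 0 0 0 0"

```text
t: 11.85
ee_pos: [0.5187, -0.015, 0.198]
tcp_rot: [-0.122, 0.993, -0.0, -0.001]
force: [-8.1, -1.9, 1.6]
grip_width: 0.0128
gripper_force: 59.2
```

Call:
step_arm --deltas "1 -0.0005 0 0 0; 1 0 0 0 0"

```text
t: 12.05
ee_pos: [0.519, -0.0149, 0.198]
tcp_rot: [-0.122, 0.993, -0.0, -0.001]
force: [-9.8, -1.7, 2.7]
grip_width: 0.013
gripper_force: 59.3
```

The key is firm at about 10 N. I'll release it, lift, and look at the tube.

Call:
step_arm --deltas "0.3 0 0 0 0; 0 0 0 0 0; 0 0 0 0 0; 0 0 0 0 0; 0 0 0 -0.02 0; 0 0 0 -0.03 0; -1 0 0 -0.03 0; -1 0 0 0 0; -1 0 0 0 0"

```text
t: 12.95
ee_pos: [0.5204, -0.0149, 0.2785]
tcp_rot: [-0.122, 0.993, -0.0, 0.001]
force: [-0.5, 0.5, -0.4]
grip_width: 0.0835
gripper_force: 0.0
```

```bash
python3 - <<'E'
from h import *
o=env.get_obs();im=env.capture('wrist');c=cam('wrist',o);s=env.capture('scene')
print(o['t'],o['ee_pos'],o['tcp_rot'],o['force'])
br=lambda a:np.clip(a.astype(float)*1.8,0,255).astype(np.uint8)
w=br(im);z=cv2.resize(br(s)[195:285,285:355],None,fx=5.33,fy=5.33,interpolation=cv2.INTER_CUBIC)
a=cv2.resize(w[120:480,120:520],(400,360));z=cv2.resize(z,(373,480))
cv2.imwrite('pics/w3.png',np.hstack([np.vstack([a,np.zeros((120,400,3),np.uint8)]),z]))
print(proj(c,[[.6185,.0103,.189],[.6185,.0103,.127]]))
E
```

```text
12.95 [ 0.52041368 -0.01488325  0.27853984] [-1.22000474e-01  9.92529616e-01 -2.39443670e-04  8.87539986e-04] [-0.48469894  0.48713147 -0.42124354]
[[320.5699829  495.65789215]
 [320.30078959 409.93587368]]
```

View pics/w3.png

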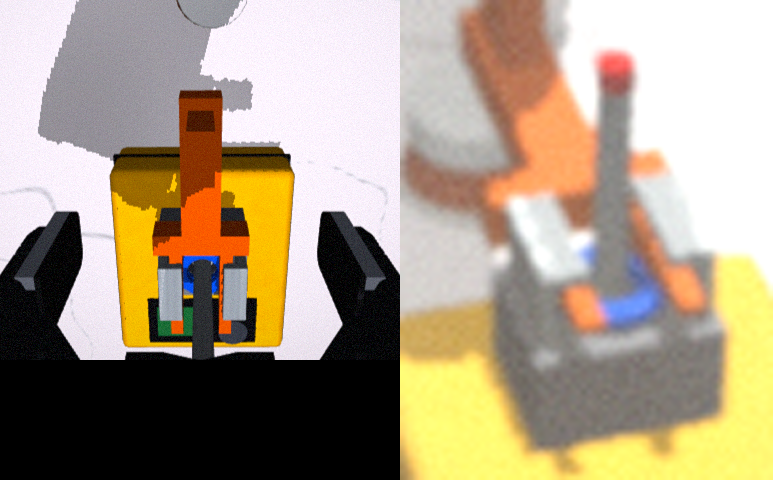

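The wrist view shows the tube and yoke centred at about column 322.5, against the tool's plane at 320, so I'll shift +0.8 mm. The prongs sit past the ring under both lips. Next I go over the tube and descend.

Call:
step_arm --deltas "-1 -0.03 0.0008 0 0; -1 -0.04 0 0 0; -1 -0.031 0 0 0; -1 0 0 0.028 0; -1 0 0 0.028 0; -1 0 0 0 0; -1 0 0 0 0"

```text
t: 13.75
ee_pos: [0.6171, 0.0105, 0.2215]
tcp_rot: [-0.122, 0.993, 0.0, -0.001]
force: [-0.8, -0.4, 0.4]
grip_width: 0.0855
gripper_force: 0.0
```

Call:
step_arm --deltas "0.6 0 0 0 0; 0.6 0 0 0 0; 0.6 0 0 0 0; 0.6 0 0 0 0"

```text
t: 14.15
ee_pos: [0.6179, 0.0104, 0.2228]
tcp_rot: [-0.122, 0.993, -0.0, 0.001]
force: [-0.2, 0.7, 0.6]
grip_width: 0.028
gripper_force: 0.0
```

Call:
step_arm --deltas "0.68 0 0 0 0; 0.68 0 0 0 0; 0.75 0 0 0 0; 0.75 0 0 0 0; 0.75 0 0 0 0"

```text
t: 14.65
ee_pos: [0.6177, 0.0106, 0.2222]
tcp_rot: [-0.122, 0.993, 0.0, 0.0]
force: [0.2, 1.0, 3.5]
grip_width: 0.0112
gripper_force: 25.6
```

Call:
step_arm --deltas "1 0 0 0 0; 1 0 0 0 0; 1 0 0 0 0; 1 0 0 0 0"

```text
t: 15.05
ee_pos: [0.6178, 0.0105, 0.2223]
tcp_rot: [-0.122, 0.993, 0.0, 0.0]
force: [0.0, 2.8, 4.7]
grip_width: 0.0107
gripper_force: 58.4
```

Call:
step_arm --deltas "1 0 0 -0.001 0; 1 0 0 -0.001 0; 1 0 0 0 0"

```text
t: 15.35
ee_pos: [0.6175, 0.0103, 0.2236]
tcp_rot: [-0.122, 0.993, -0.0, -0.0]
force: [0.5, 1.0, -3.5]
grip_width: 0.0107
gripper_force: 58.4
```

Call:
step_arm --deltas "1 0 0 -0.001 0; 1 0 0 -0.001 0; 1 0 0 0 0"

```text
t: 15.65
ee_pos: [0.6178, 0.0103, 0.2262]
tcp_rot: [-0.122, 0.993, -0.0, 0.0]
force: [0.4, 0.6, -2.9]
grip_width: 0.0103
gripper_force: 58.4
```

Call:
step_arm --deltas "1 0 0 -0.002 0; 1 0 0 -0.002 0; 1 0 0 0 0"

```text
t: 15.95
ee_pos: [0.6179, 0.0104, 0.2306]
tcp_rot: [-0.122, 0.993, -0.0, 0.0]
force: [-0.3, 0.4, 0.2]
grip_width: 0.0104
gripper_force: 58.4
```

Call:
step_arm --deltas "1 0 0 -0.002 0; 1 0 0 -0.002 0; 1 0 0 -0.002 0; 1 0 0 0 0"

```text
t: 16.35
ee_pos: [0.6181, 0.0104, 0.2367]
tcp_rot: [-0.122, 0.993, -0.0, 0.001]
force: [0.7, 0.2, -0.4]
grip_width: 0.0104
gripper_force: 58.5
```

Call:
step_arm --deltas "1 0 0 -0.003 0; 1 0 0 -0.003 0; 1 0 0 -0.003 0; 1 0 0 0 0"

```text
t: 16.75
ee_pos: [0.618, 0.0104, 0.2457]
tcp_rot: [-0.122, 0.993, -0.0, 0.0]
force: [0.6, 0.2, -0.4]
grip_width: 0.0104
gripper_force: 58.5
```

Call:
step_arm --deltas "1 0 0 -0.01 0; 1 0 0 -0.015 0; 1 0 0 -0.02 0; 1 0 0 -0.02 0; 1 0 0 -0.015 0; 1 0 0 0 0"

```text
t: 17.35
ee_pos: [0.6186, 0.0104, 0.3278]
tcp_rot: [-0.122, 0.993, -0.0, 0.002]
force: [0.3, -0.2, -0.5]
grip_width: 0.0106
gripper_force: 58.6
```

```bash
python3 - <<'E'
from h import *
o=env.get_obs();s=env.capture('scene');t=env.capture('top')
print(o['t'],o['ee_pos'],o['force'])
br=lambda a:np.clip(a.astype(float)*1.8,0,255).astype(np.uint8)
a=cv2.resize(br(s)[130:290,270:390],None,fx=3.5,fy=3.5,interpolation=cv2.INTER_CUBIC)
b=cv2.resize(br(t)[240:305,170:245],None,fx=5,fy=5,interpolation=cv2.INTER_CUBIC)
c=np.zeros((560,800,3),np.uint8);c[:560,:420]=a;c[:325,420:795]=b
cv2.imwrite('pics/s4.png',c)
E
```

```text
17.35 [0.61857867 0.01035361 0.32776603] [ 0.27097363 -0.24302548 -0.46737343]
```

View pics/s4.png

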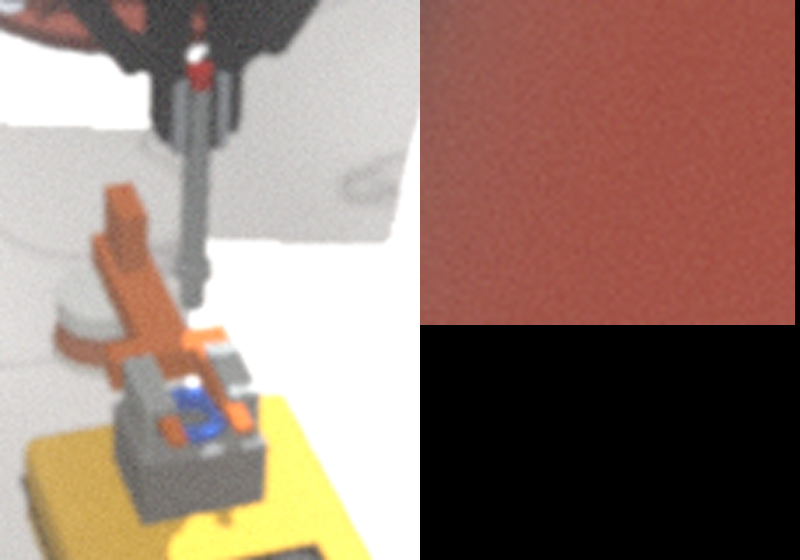

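The crop shows the tube fully out, upright and gripped, with its foot at crop (193,305), and the key still under the yoke. I'll carry it to just past the stand so the wrist camera sees the well.

Call:
step_arm --deltas "1 0.001 0.02 0 0; 1 0.002 0.035 0 0; 1 0.002 0.045 0 0; 1 0.002 0.045 0 0; 1 0.002 0.045 0 0; 1 0.002 0.0367 0 0; 1 0 0 0.03 0; 1 0 0 0.04 0; 1 0 0 0.015 0; 1 0 0 0 0; 1 0 0 0 0"

```text
t: 18.55
ee_pos: [0.5519, 0.2276, 0.2399]
tcp_rot: [-0.122, 0.993, -0.0, -0.0]
force: [0.0, -0.8, -0.7]
grip_width: 0.01
gripper_force: 58.7
```

```bash
python3 - <<'E'
from h import *
o=env.get_obs();im=env.capture('wrist');s=env.capture('scene');c=cam('wrist',o)
print(o['t'],o['ee_pos'],o['tcp_rot'])
br=lambda a:np.clip(a.astype(float)*1.5,0,255).astype(np.uint8)
cv2.imwrite('w5.png',im);cv2.imwrite('s5.png',s)
R0=R.from_quat(o['tcp_rot']).as_matrix()
print('foot pred wrist',proj(c,o['ee_pos']+R0@[0,0,.1583]),'scene',proj(cam('scene'),o['ee_pos']+R0@[0,0,.1583]))
a=cv2.resize(br(im)[130:290,220:420],(500,400),interpolation=cv2.INTER_CUBIC)
b=cv2.resize(br(s)[190:280,395:470],(300,360),interpolation=cv2.INTER_CUBIC)
q=np.zeros((400,800,3),np.uint8);q[:,:500]=a;q[:360,500:]=b
cv2.imwrite('pics/w5.png',q)
for x in(.5321,.5353):print(proj(c,[x,.2228,.055]))
E
```

```text
18.55 [0.55194633 0.22761707 0.23992488] [-1.21987242e-01  9.92531556e-01 -8.31412808e-05 -4.64997889e-04]
foot pred wrist [[319.07594088 255.99085464]] scene [[442.86700204 229.26129909]]
[[319.30509079 210.06175633]]
[[318.04387659 214.9824603 ]]
```

View pics/w5.png

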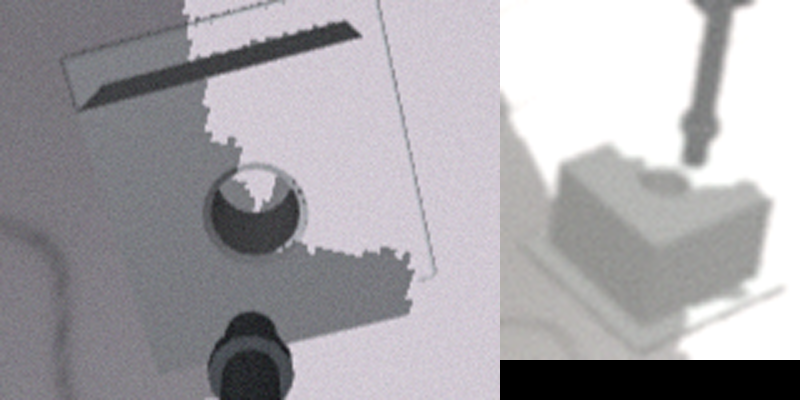

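The crop shows the well's mouth centred at about (255.5,209.5), with a chamfer around it, and the tube's foot centred near (252,339). I'll compute the shift from foot to well, both through the same camera.

```bash
python3 - <<'E'
from h import *
o=env.get_obs();c=cam('wrist',o);R0=R.from_quat(o['tcp_rot']).as_matrix()
f=lambda u,v:[220+u/2.5,130+v/2.5]
w=back(c,f(255.5,209.5),.054)[0];z=o['ee_pos'][2]-.1583
ft=back(c,f(252,339),z)[0];bd=back(c,f(251,370),z+.018)[0]
print('well',w,'foot',ft,'bead',bd)
print('shift tool',(R0.T@(w-ft)),(R0.T@(w-bd)),'foot in tool',R0.T@(ft-o['ee_pos']))
E
```

```text
well [0.53574227 0.2255368  0.054     ] foot [0.5584355  0.23021809 0.08286243] bead [0.55856166 0.22995547 0.10086243]
shift tool [0.02319974 0.00094841 0.02882377] [0.02328864 0.00123289 0.04682366] foot in tool [-0.00586942  0.00098982  0.15831007]
```

```bash
python3 - <<'E'
from h import *
o=env.get_obs();c=cam('scene');R0=R.from_quat(o['tcp_rot']).as_matrix()
f=lambda u,v:[395+(u-500)/4,190+v/4]
w=back(c,f(665,181),.055)[0];ft=back(c,f(694,160),.0816)[0]
print(w,ft,R0.T@(w-ft),np.linalg.norm(w[:2]))
E
```

```text
[0.53603311 0.22240932 0.055     ] [0.55390192 0.22828023 0.0816    ] [ 0.01880286 -0.00137328  0.02656857] 0.5803424813830659
```

Call:
step_arm --deltas "1 0.0115 0.0004 0 0; 1 0.011 0.0004 0 0; 1 0 0 0.01 0; 1 0 0 0.01 0; 1 0 0 0.006 0; 1 0 0 0 0"

```text
t: 19.25
ee_pos: [0.5299, 0.2229, 0.2127]
tcp_rot: [-0.122, 0.993, -0.0, -0.001]
force: [0.5, 0.2, -0.9]
grip_width: 0.0103
gripper_force: 58.7
```

Call:
step_arm --deltas "1 0 0 0.004 0; 1 0 0 0.004 0; 1 0 0 0 0"

```text
t: 19.55
ee_pos: [0.53, 0.223, 0.2055]
tcp_rot: [-0.122, 0.993, -0.0, -0.0]
force: [-0.3, 0.2, -1.0]
grip_width: 0.0105
gripper_force: 58.7
```

Call:
step_arm --deltas "1 0 0 0.004 0; 1 0 0 0.004 0; 1 0 0 0 0"

```text
t: 19.85
ee_pos: [0.5298, 0.223, 0.1975]
tcp_rot: [-0.122, 0.993, -0.0, -0.0]
force: [0.2, -0.2, 0.0]
grip_width: 0.0108
gripper_force: 58.7
```

Call:
step_arm --deltas "1 0 0 0.003 0; 1 0 0 0.002 0; 1 0 0 0 0"

```text
t: 20.15
ee_pos: [0.5299, 0.223, 0.1928]
tcp_rot: [-0.122, 0.993, -0.0, -0.0]
force: [-0.4, -0.7, -0.6]
grip_width: 0.0105
gripper_force: 58.7
```

Call:
step_arm --deltas "1 0 0 0.003 0; 1 0 0 0.002 0; 1 0 0 0 0"

```text
t: 20.45
ee_pos: [0.5299, 0.223, 0.1877]
tcp_rot: [-0.122, 0.993, -0.0, -0.0]
force: [0.2, -0.9, -0.8]
grip_width: 0.0106
gripper_force: 58.7
```

Call:
step_arm --deltas "1 0 0 0.003 0; 1 0 0 0.003 0; 1 0 0 0 0"

```text
t: 20.75
ee_pos: [0.5298, 0.2229, 0.1815]
tcp_rot: [-0.122, 0.993, -0.0, -0.0]
force: [-0.0, 0.5, -0.0]
grip_width: 0.0106
gripper_force: 58.7
```

The bead has passed the mouth with no force. The floor should come at a TCP height of about 0.168.

Call:
step_arm --deltas "1 0 0 0.004 0; 1 0 0 0.004 0; 1 0 0 0.002 0; 1 0 0 0 0"

```text
t: 21.15
ee_pos: [0.5299, 0.223, 0.1716]
tcp_rot: [-0.122, 0.993, -0.0, -0.0]
force: [0.8, -0.1, -1.3]
grip_width: 0.0105
gripper_force: 58.7
```

Call:
step_arm --deltas "1 0 0 0.001 0; 1 0 0 0.001 0; 1 0 0 0 0"

```text
t: 21.45
ee_pos: [0.5301, 0.223, 0.17]
tcp_rot: [-0.122, 0.993, -0.0, -0.0]
force: [0.3, -0.7, -0.5]
grip_width: 0.0102
gripper_force: 58.7
```

Call:
step_arm --deltas "1 0 0 0.001 0; 1 0 0 0 0"

```text
t: 21.65
ee_pos: [0.5301, 0.223, 0.169]
tcp_rot: [-0.122, 0.993, -0.0, -0.0]
force: [0.5, 0.3, -0.5]
grip_width: 0.0105
gripper_force: 58.7
```

Call:
step_arm --deltas "1 0 0 0.001 0; 1 0 0 0 0"

```text
t: 21.85
ee_pos: [0.5302, 0.2231, 0.1683]
tcp_rot: [-0.122, 0.993, 0.0, 0.0]
force: [-0.2, 0.1, 2.1]
grip_width: 0.0101
gripper_force: 59.2
```

Call:
step_arm --deltas "1 0 0 0.001 0; 1 0 0 0 0"

```text
t: 22.05
ee_pos: [0.5306, 0.2232, 0.1682]
tcp_rot: [-0.122, 0.993, 0.0, 0.001]
force: [-1.7, -0.1, 10.6]
grip_width: 0.0104
gripper_force: 60.1
```

Call:
step_arm --deltas "1 0 0 -0.0007 0; 1 0 0 0 0; 1 0 0 0 0; 0.6 0 0 0 0; 0.4 0 0 0 0; 0 0 0 0 0; -0.4 0 0 0 0; -0.4 0 0 0 0; -0.4 0 0 0 0"

```text
t: 22.95
ee_pos: [0.5301, 0.223, 0.1677]
tcp_rot: [-0.122, 0.993, -0.0, -0.0]
force: [-1.1, -0.4, -0.2]
grip_width: 0.0601
gripper_force: 0.0
```

Call:
step_arm --deltas "-0.4 0 0 -0.02 0; -0.4 0 0 -0.04 0; -0.4 0 0 -0.04 0; -0.4 0 0 -0.04 0; -0.4 0.02 0 0 0; -0.4 0.03 0 0 0; -0.4 0 0 0 0; -0.4 0 0 0 0"

```text
t: 23.75
ee_pos: [0.4816, 0.211, 0.3081]
tcp_rot: [-0.122, 0.993, 0.0, 0.0]
force: [-0.3, -0.5, 0.2]
grip_width: 0.0596
gripper_force: 0.0
```

```bash
python3 - <<'E'
from h import *
o=env.get_obs();im=env.capture('wrist');s=env.capture('scene');c=cam('wrist',o)
print(o['t'],o['ee_pos'],o['force'],o['grip_width'])
s0=cam('scene')
for n,i,cc in(('scene',s,s0),('wrist',im,c)):
    i=i.astype(int);r=(i[...,2]>60)&(i[...,2]>2.2*i[...,1])&(i[...,2]>2.2*i[...,0])
    e=proj(cc,[[.536,.2245,.135],[.536,.2245,.010]]);e0=e[0]
    q=np.argwhere(r)[:,::-1];q=q[np.linalg.norm(q-e0,axis=1)<60]
    print(n,'exp',e.round(1).tolist(),len(q),q.mean(0) if len(q) else None,back(cc,q.mean(0),.133) if len(q) else None)
# orange key in scene still in place: compare with earlier estimate via orange near yoke
h=cv2.cvtColor(s,cv2.COLOR_BGR2HSV)
og=(h[...,0]>4)&(h[...,0]<16)&(h[...,1]>150)&(h[...,2]>70)
q=np.argwhere(og[200:290,270:370]);print('orange',len(q),q.mean(0)[::-1]+[270,200],'lowest',q[:,0].max()+200)
E
```

```text
23.75 [0.48155571 0.210964   0.30813165] [-0.2765887  -0.51375139  0.16428908] 0.05964369150967458
scene exp [[443.6, 199.9], [434.1, 253.7]] 0 None None
wrist exp [[319.0, 329.7], [319.0, 261.0]] 242 [320.04545455 328.29752066] [[0.53594831 0.22520291 0.133     ]]
orange 355 [316.26760563 225.43661972] lowest 255
```

The tube is upright in the well: its red top is at (0.536, 0.225), within about 1 mm of the expected spot. The key has not moved and the gripper is clear, so I'm handing the job in.

```bash
python3 -c "
from bench import env
print(env.close_job())"
```

```text
the job is handed in; nothing more can be done
None
```

The job is handed in at about 24 s, with no verdict returned: the key is wedged firm under the yoke (about 10 N push), the tube stands upright on the floor of the stand's well, and the arm is clear of everything.

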